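# Release the charger flap with a dowel and reset it

### The job

The motorbike battery charger has tripped and its reset plunger is shut under a latched flap. Lift the wooden dowel out of its holding block, lay it across the open green rest and let go, then take it again near one end and push it through the yellow-ringed hole in the charger's side until the spring latch deep inside gives way and the flap springs up. Lay the dowel back across the green rest and let go, then press the red plunger fully down to its stop, keep it down for about half a second and let it rise, leaving the flap open and the jar, sprocket and throttle grip undisturbed.

Things in the scene. Friction and masses are not known exactly. Their poses are not given: they have to be found in the camera images.
- dowel_mid (a point): centre of the loose wooden dowel, a plain round rod 190 mm long and 14 mm thick, about 30 g, both ends alike; x runs along the rod. At the start it lies level in the holding block, its axis 34 mm above the shelf.
- block: fixed pale wooden holding block, 210 mm long (x), 60 wide, 52 high, origin under its centre. The dowel lies along x in a 20 mm groove, its ends between cheeks up to 52 mm; only from x = -30 to +30 mm are there no cheeks, so the dowel can be gripped there from above (an 8 mm base plate remains below). Lift it straight up.
- rest_seat (a point): where the dowel's centre belongs on the fixed green rest, 32 mm above the shelf. The dowel lies along x, either way round, central within 20 mm, in two open V-notched posts 8 mm thick at x = -38 and +38 mm (notches 40 mm wide at the top, 42 mm above the shelf); base 110 x 56 x 8 mm. Grip it from above between the posts, or at an overhanging end (e.g. 68 mm from its centre).
- charger_hole (a point): centre of the yellow-ringed hole, 26 mm wide, at the outer face of the charger's side, 75 mm above the shelf. x points level straight into the hole (push direction), z up. The way in is empty up to the latch's face at x = 97 mm; push that 6 mm or more further with the dowel (stop at x = 111 mm). The dowel must stick out well over 111 mm ahead of the fingers: a middle grip is too short.
- charger: fixed grey metal charger box, 170 (x) x 130 (y) x 115 mm high, origin under its centre, x = push direction. The hole is in the middle of its -x side; a yellow stripe on top marks it. Lens and switch on top stand to 135 mm above the shelf.
- latch (a joint): the spring latch's travel in m along the push direction: 0 at rest, the flap is let go at about 0.005, stop at 0.014; about 4 N to start and 10 N at the stop. It springs back when let go.
- flap (a joint): angle in rad of the sprung blue flap on the charger's top (80 x 130 mm; hinge at x = +83 mm, free edge at x = +3 mm in the charger's frame, 115 mm above the shelf): 0 shut and latched; once let go it springs up by itself to its stop at 2.0 and stays there.
- plunger_top (a point): centre of the top of the red plunger head, 32 mm across, under the flap at x = +54 mm, y = 0 in the charger's frame, 109 mm above the shelf when up (6 mm below the box's rim); z up. With the flap open it is free for 25 mm around. Press it straight down.
- plunger (a joint): the plunger's downward travel in m: 0 up, stop at 0.010; about 2 N to start and 6 N at the stop; it springs back up.
- jar: bystander: glass jar with screw lid, 70 mm across, 100 mm high, origin under its centre.
- sprocket: bystander: steel sprocket lying flat, 127 mm across, 10 mm thick, origin under its centre.
- throttle: bystander: black throttle grip with its housing, lying along x, 150 mm long, 46 mm wide and 40 mm high, origin on its underside near the middle.
Things that resemble listed ones, but are neither listed nor needed, are in the scene too. Of the things shaped like the part that bears dowel_mid, the wooden one is meant. Of the things shaped like the charger, the grey one is meant.

How it is judged:
By the outcome, as a careful person would: the job done as asked, in the order asked, and still so for the second after the job is handed in, with the robot touching nothing.
It also fails if it takes over 72 s, if anything falls off the work surface, if the arm or the gripper's body presses on something with over 40 N, if the wrist force passes 120 N, or if a joint passes its speed limit or range.

### The arm

A 6-joint arm with a two-finger parallel gripper is mounted at the origin on the work surface. World frame = base frame: x ahead of the robot, y to its left, z up, the work surface at z = 0. Lengths are in mm, angles in degrees, forces in N, time in s.
With the tool pointing down it reaches from about 350 to 850 mm from the base axis. Payload 8.1 kg.
Tool frame: the origin (TCP) lies at the very end of the fingers, on their centre line; the grasp point (between the pads) lies 19 mm behind it (r.grip_depth is the distance from the TCP to the grasp point, in mm); y points along the fingers, z is the direction in which the jaws open and shut, and the axes are right-handed (so a half turn about y gives the same grasp; the last joint's range is limited). The gripper opens to 85 mm and grips with 20 to 120 N. Pads are 22 mm wide; open, the fingers measure 114 mm over their backs; the gripper's body (76 mm by 85 mm) begins 54 mm behind the grasp point. The pads swing forward as they close: fully open they stand 13 mm farther back than shut.
Start: joints at [-72.731, 7.471, 85.268, -0, 87.261, -4.893], TCP at [226.356, -555.669, 231.292] pointing down, gripper open.
Joint ranges: [-169.43, 169.43], [-51.17, 129.36], [1.28, 143.12], [-76.62, 256.62], [0, 156.53], [-152.29, 152.29]. Speed limits (degrees/s): [136.94, 136.94, 159.86, 180, 180, 180].

### API

Orientations are given as [roll, pitch, yaw] about the fixed x, y, z axes, in that order (R = Rz(yaw) Ry(pitch) Rx(roll)).
In Python, from bench import readout, eyes, r gives the robot as it stands. The module is installed in compiled form; this text tells all that it offers.
- The arm moves only by the tool move_arm, never from a script. Its argument "motion" is text: rows parted by semicolons, each of 6 numbers parted by spaces: the shift along the world's x, y, z in cm, then the turn, a rotation vector about the world's x, y, z in degrees. A call has 1 to 10 rows; each row is the pose to reach, as a shift and turn from the pose commanded when the call began; what a row does not reach only later rows make up. A row lasts 1/12 s, in which the tool goes at most 41.7 mm and 7.16 degrees, less where a joint would pass 70% of its speed; a pose out of reach is approached as far as the arm can. A call with a gripper value outside its range is refused whole. "fingers" is the finger opening in cm, from 0 to 8.54, set as the call begins (left out, the last holds). The fingers move at their own pace and stop on an object; "squeeze" is the grip in N (left out, the last holds). Time passes only in rows, so rows that repeat a pose let the fingers close. It gives the time, the measured TCP pose, the force and the opening at its end, in the units of the state.
- readout.sense(): the state, without advancing time (a new reading comes with each control period).
- eyes.snapshot(name): name is "scene" or "top" or "wrist"; returns a dict with "image" (400x640x3 uint8, blue, green, red), "fx", "fy", "cx", "cy" (pixels), "world_to_cam" (4x4, takes a point from world to camera coordinates). Camera axes: x right, y down, z forward; pixel columns grow to the right and rows downward; lengths in mm; the calibration is good to about 2 mm. A picture is of the moment at which its call begins. There is no depth.
- r.hand_in(): hands the job in, once; it reports no verdict.
The state is a dict: "time": time; "joint_pos": joint angles; "qd": joint speeds; "joint_efforts": joint torques, N m; "tool_pos": TCP position; "tcp_rot": TCP orientation; "ft_force": force on the tool from outside, world axes, zero at the start; "wrist_torque": the same for the moment, N m; "finger_gap": finger opening in mm.
Only numpy, scipy, OpenCV 4.12 (cv2) and the standard library are available. Lean on these libraries where they do the work, as an engineer would, in place of code of your own. Each camera call takes 0.05 s, during which the arm holds its last target. There are 200 camera calls.

## Working session

There is one attempt and no reset: what is moved stays moved. The work goes in short steps, Python scripts to look and compute and a tool call to move; the robot and the scene stay as the last step left them, time stands still between calls to the robot, and variables do not carry over. Pictures are saved under pics/ and viewed, about 8 in all and at most 12, crops included, and the job is handed in when it is done.

Besides the shell and the picture viewer there is one more tool, called after "Emit:" as name(argument=value, ...) on one line, values as JSON. move_arm: Moves the arm, as the interface text tells. Its arguments: {"type":"object","properties":{"motion":{"type":"string"},"fingers":{"type":"number"},"squeeze":{"type":"number"}},"required":["motion"]}

```bash
mkdir -p pics
cat > h.py <<'E'
import numpy as np,cv2
from bench import readout,eyes,r
def snap(n,f=None):
    s=eyes.snapshot(n)
    if f: cv2.imwrite('pics/'+f,s['image'])
    return s
def ray(s,u,v,z):
    M=np.array(s['world_to_cam']);R=M[:3,:3];c=-R.T@M[:3,3]
    d=R.T@np.array([(u-s['cx'])/s['fx'],(v-s['cy'])/s['fy'],1])
    return c+d*(z-c[2])/d[2]
def proj(s,p):
    q=np.array(s['world_to_cam'])@np.append(p,1)
    return s['fx']*q[0]/q[2]+s['cx'],s['fy']*q[1]/q[2]+s['cy']
E
python3 - <<'E'
from h import *
import pickle
for n in('top','scene'):
    s=snap(n,n+'1.png');pickle.dump(s,open(n+'.pkl','wb'))
    M=np.array(s['world_to_cam']);print(n,s['fx'],-M[:3,:3].T@M[:3,3])
st=readout.sense();print(st)
a=cv2.imread('pics/top1.png');b=cv2.imread('pics/scene1.png')
E
```

```text
top 438.96590055937696 [ 415.96063407  -67.86687383 1241.98882109]
scene 455.68240497607695 [ 788.06023164 -684.96153123 1196.26648659]
{'time': 0.1, 'joint_pos': array([-7.27330563e+01,  7.51122508e+00,  8.53244651e+01,  7.07516100e-04,
        8.72629848e+01, -4.89385836e+00]), 'qd': array([-0.05933395, -0.08186637, -0.14902723, -0.07846804,  0.06172657,
       -0.00397554]), 'joint_efforts': array([ 1.25637929e-03, -5.70951104e+01, -5.01942980e+01, -2.03616728e-04,
        8.02969647e-03, -1.50684048e-05]), 'tool_pos': array([ 226.18847043, -555.1780341 ,  230.33105677]), 'tcp_rot': array([-9.00982550e+01,  9.12205008e-03, -1.57839240e+02]), 'ft_force': array([-0.04363074,  0.14324388,  0.07467295]), 'wrist_torque': array([-0.00621657,  0.01596348,  0.00311298]), 'finger_gap': 85.46820783133889}
```

View pics/top1.png

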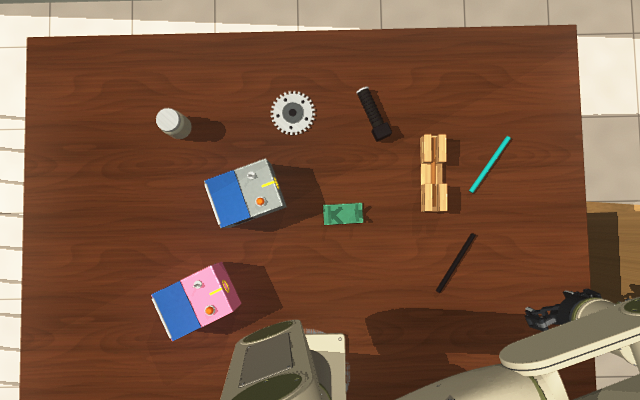

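View pics/scene1.png

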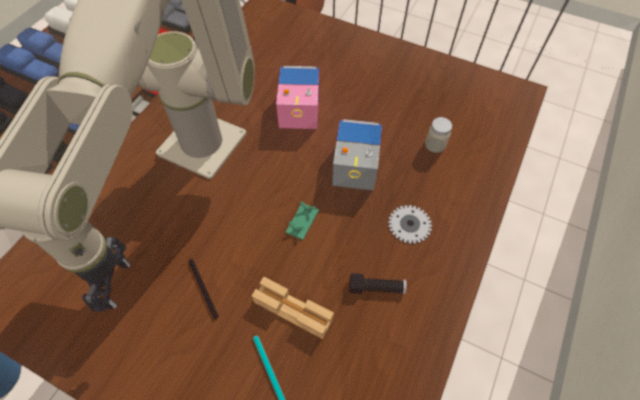

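The top view (+x is up, +y is left) shows:
- grey charger near (245,193), with its yellow ring near (275,183)
- green rest at (343,214)
- block with dowel at (434,173)
- jar (172,122), sprocket (293,113) and throttle (374,113)

The black and teal rods and the pink box are decoys.

Run:
```python
from h import *
import pickle
t=pickle.load(open('top.pkl','rb'));s=pickle.load(open('scene.pkl','rb'))
def comps(S,lo,hi,box,z,tag,amin=6):
    hsv=cv2.cvtColor(S['image'],cv2.COLOR_BGR2HSV);m=cv2.inRange(hsv,lo,hi);k=np.zeros_like(m);x0,y0,x1,y1=box;k[y0:y1,x0:x1]=m[y0:y1,x0:x1]
    n,l,st,c=cv2.connectedComponentsWithStats(k)
    for i in range(1,n):
        if st[i,4]<amin: continue
        ys,xs=np.where(l==i);rc=cv2.minAreaRect(np.c_[xs,ys].astype(np.float32));b=cv2.boxPoints(rc)
        print(tag,st[i,4],c[i].round(1),'size',np.round(rc[1],1),'ctr',ray(S,*rc[0],z).round(1)[:2],'corners',[ray(S,*p,z).round(0)[:2].tolist() for p in b])
comps(t,(100,120,80),(125,255,255),(190,140,300,240),115,'flap top',200)
comps(s,(100,120,80),(125,255,255),(325,110,395,195),115,'flap scene',200)
comps(t,(22,120,120),(35,255,255),(190,140,300,240),115,'yel top')
comps(s,(22,120,120),(35,255,255),(325,110,395,195),75,'yel scene')
comps(t,(60,80,50),(85,255,255),(310,190,380,240),42,'rest top',30)
comps(t,(8,30,150),(25,220,255),(405,120,455,225),52,'block top',50)
comps(s,(8,30,150),(25,220,255),(240,260,345,345),52,'block scene',50)
a=t['image'];A=cv2.resize(a[150:240,195:295],None,fx=4,fy=4,interpolation=2);B=cv2.resize(a[125:220,410:460],None,fx=4,fy=4,interpolation=2)
C=cv2.resize(s['image'][270:345,245:340],None,fx=4,fy=4,interpolation=2)
o=np.zeros((590,800,3),np.uint8)
for im,(y,x) in((A[:285],(0,0)),(B[:,:],(0,410)),(C[:,:],(290,0))): o[y:y+im.shape[0],x:x+im.shape[1]]=im[:o.shape[0]-y,:800-x]
D=cv2.resize(a[195:235,315:380],None,fx=3,fy=3,interpolation=2);o[400:520,600:795]=D
cv2.imwrite('pics/z1.png',o)
```

```text
flap top 1500 [227.5 198.5] size [50.3 31. ] ctr [482.7 188.5] corners [[532.0, 248.0], [557.0, 172.0], [434.0, 130.0], [409.0, 205.0]]
flap scene 745 [359.2 132.7] size [41.5 18.7] ctr [481.9 190.5] corners [[435.0, 135.0], [408.0, 205.0], [530.0, 247.0], [554.0, 176.0]]
yel top 60 [271.3 183. ] size [16.2 10.4] ctr [523.7  75.9] corners [[513.0, 98.0], [540.0, 95.0], [534.0, 53.0], [507.0, 57.0]]
yel scene 16 [355.5 161.5] size [9. 1.] ctr [508.3 112.2] corners [[500.0, 127.0], [503.0, 129.0], [517.0, 97.0], [514.0, 96.0]]
yel scene 43 [354.1 173.5] size [ 7. 12.] ctr [522.9  69.3] corners [[501.0, 73.0], [534.0, 89.0], [544.0, 66.0], [512.0, 50.0]]
rest top 762 [342.5 213.5] size [19.6 38.7] ctr [ 439.6 -110.2] corners [[464.0, -56.0], [469.0, -162.0], [415.0, -164.0], [411.0, -59.0]]
block top 1645 [432.6 172.1] size [76.9 26.3] ctr [ 546.4 -359.7] corners [[652.0, -326.0], [652.0, -397.0], [442.0, -393.0], [442.0, -322.0]]
block scene 1905 [292.8 307.1] size [82.3 28.1] ctr [ 549.5 -369.3] corners [[441.0, -405.0], [436.0, -330.0], [656.0, -334.0], [655.0, -406.0]]
```

View pics/z1.png

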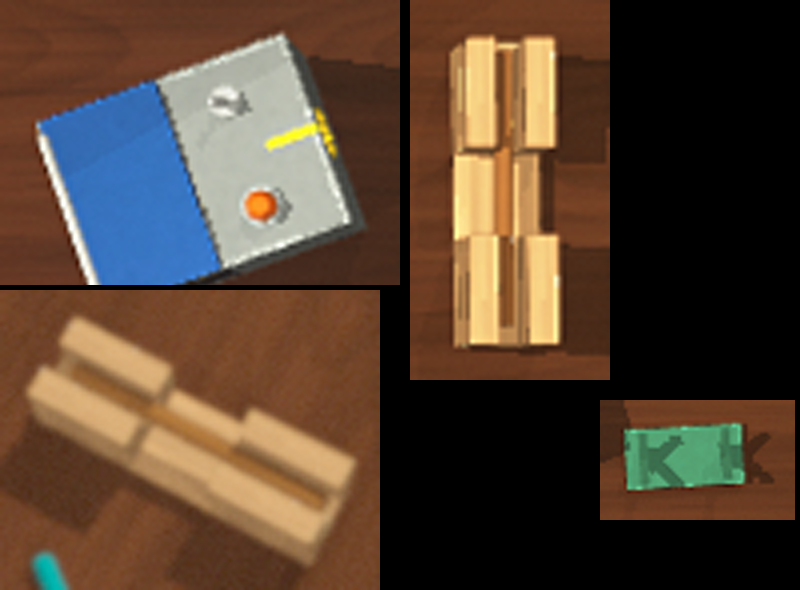

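Checks before moving:
- **Charger:** the flap centre agrees in both views, (482.4,189.3), with the push yaw about 108.9°. The hole computes to (523.8,68.2), and the ring as seen in the scene view is at (522.9,69.3), so they agree.
- **Block:** about (547,-363.5), yaw about -0.7°.
- **Rest:** about (440,-111), yaw about 92.7°.

I'll move above the block.

Emit:
move_arm(motion="32.1 19.2 -10 0 0 -22.9;32.1 19.2 -10 0 0 -22.9;32.1 19.2 -10 0 0 -22.9;32.1 19.2 -10 0 0 -22.9;32.1 19.2 -10 0 0 -22.9;32.1 19.2 -10 0 0 -22.9;32.1 19.2 -10 0 0 -22.9;32.1 19.2 -10 0 0 -22.9;32.1 19.2 -10 0 0 -22.9;32.1 19.2 -10 0 0 -22.9", fingers=6, squeeze=40)

```text
time: 0.93
tool_pos: [550.1, -359.5, 128.8]
tcp_rot: [-90.2, -0.1, 179.4]
ft_force: [-0.2, -0.8, -0.5]
finger_gap: 59.7
```

Run:
```python
from h import *
s=snap('wrist','w1.png');st=readout.sense();print(st['time'],st['tool_pos'],st['tcp_rot'],st['finger_gap'],st['joint_pos'])
for p in[(547,-363.5,52),(577,-333.5,52),(517,-363.5,34),(577,-363.5,34)]:print(p,proj(s,p))
import pickle;pickle.dump(s,open('w1.pkl','wb'))
```

```text
0.9833 [ 550.84710698 -358.46433679  128.15220281] [-9.02116052e+01 -7.99584636e-02  1.79513949e+02] 59.65207300933457 [-37.58935633  20.08051107  81.54059278   0.12296897  78.57034431
  52.87227323]
(547, -363.5, 52) (np.float64(323.05427857636863), np.float64(209.85811358751863))
(577, -333.5, 52) (np.float64(281.85063971602165), np.float64(171.9880035222112))
(517, -363.5, 34) (np.float64(322.8276248967457), np.float64(234.84520210275662))
(577, -363.5, 34) (np.float64(322.58096819397855), np.float64(165.80924534033355))
```

View pics/w1.png

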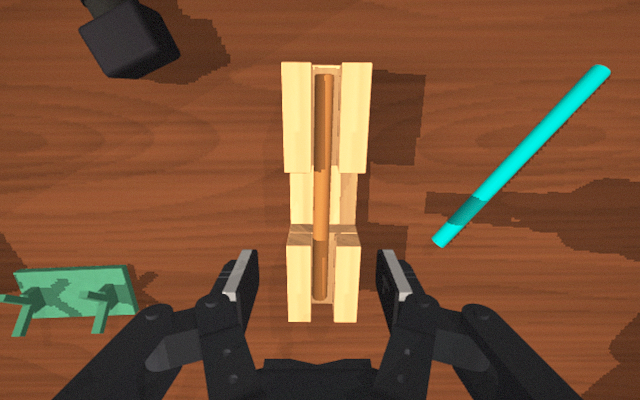

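The wrist view shows the wooden dowel in the groove, with ends at about (324,75) and (319,300). The cheek gap's upper edge is at row 172 and its lower edge at about row 235.

Run:
```python
from h import *
import pickle
s=pickle.load(open('w1.pkl','rb'))
for u,v,z in[(324,75,41),(319,300,41),(321.5,205,41),(282,172,52),(366,172,52),(360,238,52),(287,238,52),(282,62,52),(372,62,52),(358,322,52),(287,322,52)]:print(u,v,z,ray(s,u,v,z).round(1)[:2])
```

```text
324 75 41 [ 643.1 -364.6]
319 300 41 [ 456.1 -359.8]
321.5 205 41 [ 546.8 -362.4]
282 172 52 [ 577.  -333.6]
366 172 52 [ 576.5 -394.9]
360 238 52 [ 522.9 -392.5]
287 238 52 [ 523.4 -335. ]
282 62 52 [ 650.8 -337.1]
372 62 52 [ 650.3 -395.7]
358 322 52 [ 441.3 -393.7]
287 322 52 [ 441.8 -331.7]
```

Emit:
move_arm(motion="0.1 0.1 -2.5 0 0 0;0.1 0.1 -5 0 0 0;0.1 0.1 -7.5 0 0 0;0.1 0.1 -9.5 0 0 0;0.1 0.1 -10.8 0 0 0;0.1 0.1 -11.5 0 0 0;0.1 0.1 -11.5 0 0 0;0.1 0.1 -11.5 0 0 0")

```text
time: 1.65
tool_pos: [548.5, -363.1, 17.0]
tcp_rot: [-90.0, 0.0, 179.2]
ft_force: [-0.7, 0.3, 0.5]
finger_gap: 59.9
```

Emit:
move_arm(motion="0 0 0 0 0 0;0 0 0 0 0 0;0 0 0 0 0 0;0 0 0 0 0 0;0 0 0 0 0 0;0 0 0 0 0 0;0 0 0 0 0 0;0 0 0 0 0 0", fingers=0, squeeze=50)

```text
time: 2.32
tool_pos: [549.0, -363.1, 17.6]
tcp_rot: [-89.9, 0.1, 179.3]
ft_force: [-0.8, 1.1, 5.8]
finger_gap: 12.1
```

Emit:
move_arm(motion="0 0 1 0 0 0;0 0 3 0 0 0;0 0 6 0 0 0;0 0 9 0 0 0;0 0 11 0 0 0;0 0 12 0 0 0;0 0 12 0 0 0")

```text
time: 2.9
tool_pos: [549.9, -363.8, 140.2]
tcp_rot: [-89.8, 0.3, 179.3]
ft_force: [-0.2, -1.0, -0.5]
finger_gap: 12.9
```

Run:
```python
from h import *
s=snap('wrist','w2.png');st=readout.sense();print(st['time'],st['tool_pos'],st['tcp_rot'],st['finger_gap'],st['ft_force'])
for p in[(440.3,-111.5,8)]:print(p,proj(s,p))
import pickle;pickle.dump(s,open('w2.pkl','wb'))
```

```text
2.95 [ 548.98259687 -363.12423545  137.59778118] [-8.99141462e+01  1.14380834e-01  1.79263784e+02] 12.266922795424861 [-0.02973695  0.0030536  -0.68822508]
(440.3, -111.5, 8) (np.float64(76.60733739943635), np.float64(288.945744662653))
```

View pics/w2.png

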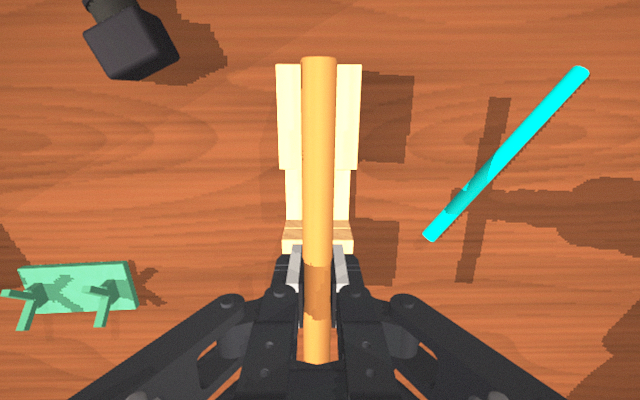

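The dowel is held, roughly level, with ends at (318,57) and (317,362). The green rest is at lower left, with base corners near (17,268), (128,261) and (137,307), and post tips near (30,330) and (100,330).

Run:
```python
from h import *
import pickle
s=pickle.load(open('w2.pkl','rb'))
for u,v,z in[(318,57,160),(317,362,157),(17,268,8),(128,261,8),(137,307,8)]:print(u,v,z,ray(s,u,v,z).round(1)[:2])
M=np.array(s['world_to_cam']);print(-M[:3,:3].T@M[:3,3])
t=pickle.load(open('top.pkl','rb'));g=cv2.cvtColor(t['image'],cv2.COLOR_BGR2HSV)
m=cv2.inRange(g,(60,80,50),(85,255,255));m[:190]=0;m[240:]=0;m[:,:310]=0;m[:,380:]=0
c=max(cv2.findContours(m,0,1)[0],key=cv2.contourArea)
print([ (p[0].tolist(),ray(t,*map(float,p[0]),8).round(0)[:2].tolist()) for p in cv2.approxPolyDP(c,2.5,True)])
a=cv2.moments(c);p=ray(t,a['m10']/a['m00'],a['m01']/a['m00'],8);print(p)
```

```text
318 57 160 [ 644.8 -365. ]
317 362 157 [ 498.  -362.8]
17 268 8 [466.2 -57.7]
128 261 8 [ 472.7 -172. ]
137 307 8 [ 416.7 -169.9]
[ 633.3268409  -364.06362796  282.54148661]
[([361, 203], [469.0, -164.0]), ([323, 205], [465.0, -57.0]), ([324, 224], [412.0, -59.0]), ([362, 222], [415.0, -166.0])]
[ 440.27646245 -111.4652305     8.        ]
```

Emit:
move_arm(motion="-1.1 2.5 0 0 0 7;-2.2 5 0 0 0 14;-3.3 7.5 0 0 0 21;-4.4 10.1 0 0 0 28;-5.5 12.6 0 0 0 35;-6.6 15.1 0 0 0 42;-7.7 17.6 0 0 0 49;-8.7 20.1 0 0 0 56;-9.8 22.7 0 0 0 63;-10.8 25.1 0 0 0 70")

```text
time: 3.78
tool_pos: [438.0, -109.8, 133.6]
tcp_rot: [-90.3, 0.0, -110.4]
ft_force: [-0.3, 0.2, 0.0]
finger_gap: 12.3
```

Emit:
move_arm(motion="0 0 -1 0 0 7;0 0 -3 0 0 14;0 0 -5 0 0 20;0 0 -7 0 0 23.2;0 0 -8 0 0 23.2;0 0 -8 0 0 23.2;0 0 -8 0 0 23.2")

```text
time: 4.37
tool_pos: [439.1, -111.2, 55.0]
tcp_rot: [-90.2, 0.1, -87.7]
ft_force: [1.2, 0.2, -0.1]
finger_gap: 12.2
```

Run:
```python
from h import *
s=snap('wrist');t=snap('top');c=snap('scene');st=readout.sense();print(st['time'],st['tool_pos'],st['tcp_rot'],st['finger_gap'],st['ft_force'])
a=cv2.resize(s['image'],(480,300));b=cv2.resize(c['image'][185:260,265:340],None,fx=4,fy=4,interpolation=2)
d=cv2.resize(t['image'][170:250,300:400],None,fx=3.5,fy=3.5,interpolation=2)
o=np.zeros((590,790,3),np.uint8);o[:300,:480]=a;o[:300,485:785]=b;o[305:585,:350]=d;cv2.imwrite('pics/z2.png',o)
import pickle;pickle.dump((s,t,c),open('z2.pkl','wb'))
```

```text
4.5167 [ 441.23191606 -112.0504471    57.41984068] [-8.99079923e+01 -3.99118577e-02 -8.76063532e+01] 11.821441461340884 [-0.637878   -0.31298114 -0.07318689]
```

View pics/z2.png

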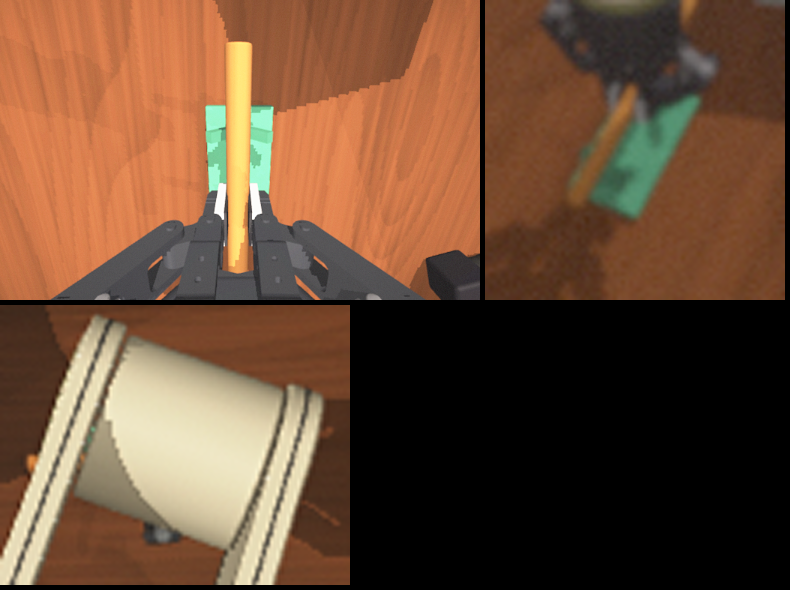

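The wrist crop shows the dowel over the rest, with the far base corners at about (275,141) and (364,141) full scale and the dowel tip at (318,56).

Run:
```python
from h import *
import pickle
s,t,c=pickle.load(open('z2.pkl','rb'))
g=cv2.cvtColor(s['image'],cv2.COLOR_BGR2HSV);m=cv2.inRange(g,(60,40,50),(90,255,255))
for v in range(139,180,5):
    x=np.where(m[v])[0]; 
    if len(x): print(v,x.min(),x.max(),ray(s,float(x.min()),float(v),8).round(1)[:2],ray(s,x.max()+1.,float(v),8).round(1)[:2])
print(np.where(m[:,275:365].sum(1)>255*20)[0][:1])
print(ray(s,318.5,56,80).round(1), ray(s,302,56,73).round(1),ray(s,336,56,73).round(1))
```

```text
144 274 363 [409.9 -59.1] [464.9 -56.8]
149 274 363 [409.9 -62.2] [465.2 -59.9]
154 274 363 [409.9 -65.3] [465.5 -63. ]
159 275 362 [410.5 -68.4] [465.2 -66.1]
164 275 362 [410.5 -71.6] [465.4 -69.3]
169 275 362 [410.4 -74.8] [465.7 -72.5]
174 275 362 [410.4 -78.1] [466.  -75.7]
179 275 362 [410.4 -81.3] [466.3 -79. ]
[141]
[435.2 -15.5  80. ] [429.1 -15.1  73. ] [441.6 -14.6  73. ]
```

Emit:
move_arm(motion="0 0 -1 0 0 0;0 0 -2 0 0 0;0 0 -3 0 0 0;0 0 -3.6 0 0 0;0 0 -4 0 0 0;0 0 -4 0 0 0;0 0 -4 0 0 0;0 0 -4 0 0 0")

```text
time: 5.18
tool_pos: [440.2, -111.6, 16.0]
tcp_rot: [-90.0, 0.0, -87.5]
ft_force: [-0.7, 0.4, -0.4]
finger_gap: 12.2
```

Emit:
move_arm(motion="0 0 -0.1 0 0 0;0 0 -0.2 0 0 0;0 0 -0.2 0 0 0;0 0 -0.2 0 0 0")

```text
time: 5.52
tool_pos: [440.5, -111.7, 15.5]
tcp_rot: [-90.0, -0.0, -87.5]
ft_force: [-8.0, 3.2, 14.9]
finger_gap: 11.7
```

Run:
```python
from h import *
import time
st=readout.sense();print(st['time'],st['tool_pos'],st['ft_force'])
```

```text
5.5167 [ 440.49057977 -111.74767305   15.45505193] [-7.95158797  3.16833006 14.90968987]
```

Contact on the notches. I'll open the fingers, lift, then shift toward the dowel's -y end.

Emit:
move_arm(motion="0 0 0 0 0 0;0 0 0 0 0 0;0 0 0 0 0 0;0 0 0 0 0 0;0 0 0 0 0 0;0 0 0 0 0 0", fingers=5)

```text
time: 6.02
tool_pos: [440.3, -111.6, 14.2]
tcp_rot: [-90.0, 0.0, -87.5]
ft_force: [0.2, -0.2, -0.3]
finger_gap: 50.1
```

Emit:
move_arm(motion="0 0 2 0 0 0;0 0 5 0 0 0;0 0 8 0 0 0;0 -3.4 8 0 0 0;0 -6.8 8 0 0 0;0 -8.8 8 0 0 0;0 -8.8 8 0 0 0;0 -8.8 8 0 0 0")

```text
time: 6.68
tool_pos: [440.1, -200.4, 94.2]
tcp_rot: [-90.0, 0.0, -87.7]
ft_force: [0.5, 0.6, -0.1]
finger_gap: 50.0
```

Run:
```python
from h import *
import pickle
s=snap('wrist','w3.png');st=readout.sense();print(st['time'],st['tool_pos'],st['tcp_rot'],st['finger_gap'],st['ft_force'])
pickle.dump(s,open('w3.pkl','wb'))
g=cv2.cvtColor(s['image'],cv2.COLOR_BGR2HSV)
```

```text
6.7333 [ 440.03300285 -199.50622522   93.95458314] [-9.00337461e+01  4.40363972e-02 -8.76038945e+01] 50.01073059783771 [ 0.12669616 -0.79174633  0.8279765 ]
```

View pics/w3.png

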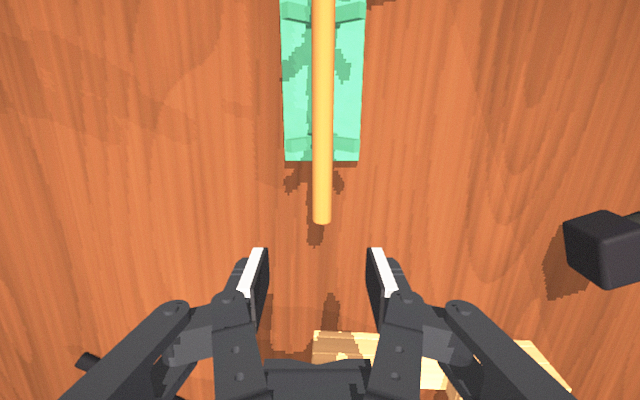

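The dowel lies across both notches. Its near end is at (321,222) and the base's near edge is at row 160.

Run:
```python
from h import *
import pickle
s=pickle.load(open('w3.pkl','rb'))
for u,v,z in[(321,223,35),(285,160,8),(359,160,8),(321,100,39),(321.5,210,39),(322,20,39)]:print(u,v,z,ray(s,u,v,z).round(1)[:2])
```

```text
321 223 35 [ 442.6 -205.2]
285 160 8 [ 414.1 -166.8]
359 160 8 [ 469.7 -164.5]
321 100 39 [ 438.8 -121.7]
321.5 210 39 [ 442.4 -193.7]
322 20 39 [437.4 -78.6]
```

Emit:
move_arm(motion="0.2 1 -1 0 0 0;0.2 1.9 -3 0 0 0;0.2 1.9 -5 0 0 0;0.2 1.9 -7 0 0 0;0.2 1.9 -8 0 0 0;0.2 1.9 -8 0 0 0;0.2 1.9 -8 0 0 0")

```text
time: 7.32
tool_pos: [441.9, -179.5, 13.7]
tcp_rot: [-90.1, 0.1, -87.5]
ft_force: [0.2, 0.1, -0.5]
finger_gap: 49.9
```

Emit:
move_arm(motion="0 0 0 0 0 0;0 0 0 0 0 0;0 0 0 0 0 0;0 0 0 0 0 0;0 0 0 0 0 0;0 0 0 0 0 0;0 0 0 0 0 0", fingers=0, squeeze=70)

```text
time: 7.9
tool_pos: [443.0, -181.2, 15.1]
tcp_rot: [-89.9, -0.0, -87.6]
ft_force: [-0.7, -1.8, 6.2]
finger_gap: 11.5
```

Emit:
move_arm(motion="0 0 1 0 0 0;0 0 3 0 0 0;0 0 6 0 0 0;0 0 7 0 0 0;0 0 7 0 0 0;0 0 7 0 0 0;0 0 7 0 0 0")

```text
time: 8.48
tool_pos: [441.5, -180.2, 83.0]
tcp_rot: [-90.1, 0.1, -87.5]
ft_force: [0.2, 1.1, -0.4]
finger_gap: 11.9
```

Run:
```python
from h import *
import pickle
s=snap('wrist');c=snap('scene');st=readout.sense();print(st['time'],st['tool_pos'],st['tcp_rot'],st['finger_gap'],st['ft_force'],st['wrist_torque'])
pickle.dump((s,c),open('w4.pkl','wb'))
a=cv2.resize(s['image'],(640,400));b=cv2.resize(c['image'][100:260,250:410],(0,0),fx=1.18,fy=1.18)
o=np.zeros((590,800,3),np.uint8);o[:400,:640]=a;b=cv2.resize(c['image'][115:245,260:400],None,fx=4,fy=4,interpolation=2)
cv2.imwrite('pics/w4.png',np.vstack([a,cv2.resize(c['image'][140:250,240:416],(640,200))]))
```

```text
8.5833 [ 441.16706706 -180.04206877   82.54073146] [-9.01489949e+01  8.64621210e-02 -8.75378819e+01] 11.400719851154463 [0.65263732 0.04791824 0.22451182] [-0.05080089 -0.03536003  0.01704551]
```

View pics/w4.png

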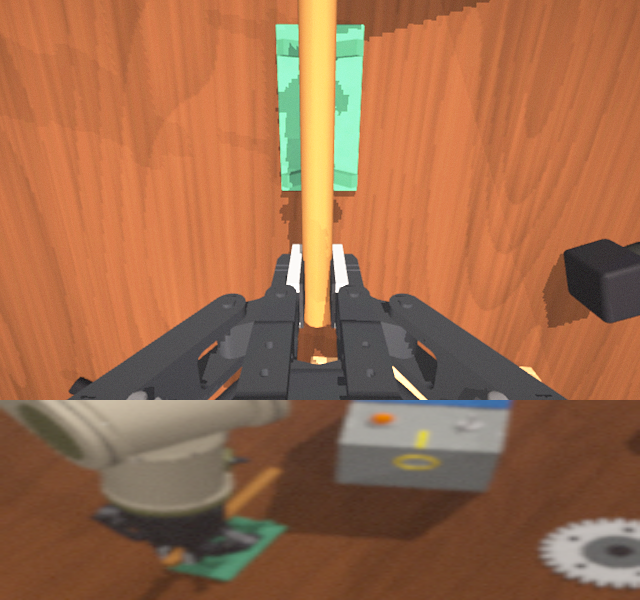

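The dowel is held at its near end and points over the rest toward the charger. I'll check how level it is from its apparent width and fix its axis.

Run:
```python
from h import *
import pickle
s,c=pickle.load(open('w4.pkl','rb'))
g=cv2.cvtColor(s['image'],cv2.COLOR_BGR2HSV)
h,S,V=cv2.split(g)
for v in (2,30,60,90,120,150,180):
    m=cv2.inRange(g[v:v+1,280:360],(12,100,120),(28,255,255))[0]
    gr=cv2.cvtColor(s['image'],cv2.COLOR_BGR2HSV)[v,280:360,0]
    x=np.where(m)[0]+280
    if len(x): 
        a=ray(s,float(x.min()),float(v),101);b=ray(s,x.max()+1.,float(v),101)
        print(v,x.min(),x.max(),((a+b)/2).round(1),np.linalg.norm(a-b).round(2))
```

```text
2 297 336 [436.1 -66.6 101. ] 13.97
30 300 335 [436.8 -75.3 101. ] 12.9
60 299 335 [437.1 -85.2 101. ] 13.65
90 300 334 [437.5 -95.7 101. ] 13.3
120 300 334 [ 438.  -106.8  101. ] 13.71
150 301 333 [ 438.5 -118.6  101. ] 13.34
180 301 333 [ 439.1 -131.2  101. ] 13.78
```

Emit:
move_arm(motion="2 0.5 0 0 0 2;5 1.5 0 0 0 5;8 3 0 0 0 9;11 4.5 -1 0 0 13;13.5 5.8 -2 0 0 15.5;14.6 6.4 -2.5 0 0 16.4;14.6 6.4 -2.5 0 0 16.4;14.6 6.4 -2.5 0 0 16.4;14.6 6.4 -2.5 0 0 16.4")

```text
time: 9.33
tool_pos: [587.1, -116.9, 58.4]
tcp_rot: [-90.1, 0.0, -71.2]
ft_force: [-0.6, -0.7, -0.7]
finger_gap: 11.4
```

Run:
```python
from h import *
import pickle
t=snap('top');c=snap('scene');st=readout.sense();print(st['time'],st['tool_pos'],st['tcp_rot'],st['finger_gap'],st['ft_force'])
pickle.dump((t,c),open('w5.pkl','wb'))
d=np.array([np.cos(np.radians(108.9)),np.sin(np.radians(108.9)),0]);tip=st['tool_pos']+[0,0,17.7]+165*d
for n,q in(('top',t),('scene',c)):print(n,'tip',proj(q,tip),'hole',proj(q,(523.8,68.2,75)))
x=cv2.resize(t['image'][150:250,210:340],None,fx=4,fy=4,interpolation=2);y=cv2.resize(c['image'][140:240,310:410],None,fx=3,fy=3,interpolation=2)
o=np.zeros((400,820,3),np.uint8)[:,:820];o[:,:520]=x;o[:300,520:820]=y;cv2.imwrite('pics/z5.png',o[:,:800] if 0 else cv2.resize(o,(800,390)))
```

```text
9.4333 [ 587.57301623 -117.36449804   59.41087656] [-9.00182079e+01 -2.07044819e-03 -7.12135762e+01] 11.86390079348896 [ 0.00479657 -0.25734356  0.70754082]
top tip (np.float64(286.26943776431693), np.float64(178.96845187738884)) hole (np.float64(275.37892564331815), np.float64(183.129471117763))
scene tip (np.float64(353.1707605358537), np.float64(182.0053544402544)) hole (np.float64(354.1012348505968), np.float64(173.87831540305535))
```

View pics/z5.png

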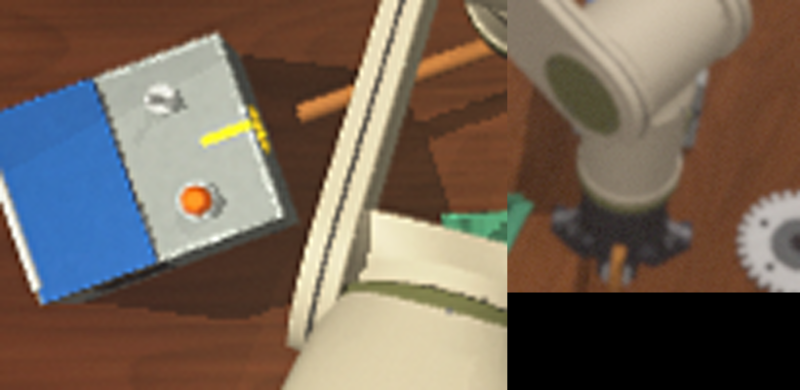

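In the top view the tip is at about (287.4,179.0), predicted (286.3,179.0). The ring matches its projection in both views, so I'll go in with 12 cm, which stops short of the latch.

Emit:
move_arm(motion="-0.32 0.95 -0.1 0 0 0;-0.81 2.36 -0.1 0 0 0;-1.3 3.78 -0.1 0 0 0;-1.78 5.2 -0.1 0 0 0;-2.27 6.62 -0.1 0 0 0;-2.75 8.04 -0.1 0 0 0;-3.24 9.46 -0.1 0 0 0;-3.63 10.6 -0.1 0 0 0;-3.89 11.35 -0.1 0 0 0;-3.89 11.35 -0.1 0 0 0")

```text
time: 10.27
tool_pos: [548.8, -1.3, 58.2]
tcp_rot: [-90.0, 0.0, -71.0]
ft_force: [0.5, -0.9, 0.0]
finger_gap: 11.7
```

Emit:
move_arm(motion="-0.1 0.28 0 0 0 0;-0.2 0.57 0 0 0 0;-0.29 0.85 0 0 0 0;-0.36 1.04 0 0 0 0;-0.42 1.23 0 0 0 0;-0.45 1.32 0 0 0 0;-0.45 1.32 0 0 0 0")

```text
time: 10.85
tool_pos: [545.6, 8.6, 58.6]
tcp_rot: [-90.0, -0.1, -71.2]
ft_force: [1.9, -6.3, -1.1]
finger_gap: 11.6
```

```bash
cat > flap.py <<'E'
from h import *
import sys
t=snap('top');st=readout.sense();print(st['time'],st['tool_pos'],st['ft_force'],st['finger_gap'])
h=cv2.cvtColor(t['image'],cv2.COLOR_BGR2HSV);m=cv2.inRange(h,(100,120,80),(125,255,255));m[:140]=0;m[240:]=0;m[:,:190]=0;m[:,300:]=0
r=cv2.inRange(h,(0,150,90),(6,255,255))|cv2.inRange(h,(172,150,90),(180,255,255));r[:140]=0;r[240:]=0;r[:,:180]=0;r[:,300:]=0
print('blue',(m>0).sum(),'red',(r>0).sum(),np.argwhere(r).mean(0)[::-1] if r.any() else 0)
if len(sys.argv)>1:
    c=snap('scene');cv2.imwrite('pics/'+sys.argv[1],np.hstack([cv2.resize(t['image'][130:260,170:300],(400,400)),cv2.resize(c['image'][80:210,310:440],(400,400))]))
E
python3 flap.py
```

```text
10.9 [545.6465825    8.52712881  58.6560261 ] [ 1.81643338 -7.00072759 -1.18078903] 11.650576989971718
blue 222 red 68 [225.42647059 201.57352941]
```

The flap has sprung up: blue pixels fell from 1500 to 222 and the red head is visible. I'll withdraw along the same line.

Emit:
move_arm(motion="0.32 -0.95 0 0 0 0;0.97 -2.84 0 0 0 0;1.62 -4.73 0 0 0 0;2.27 -6.62 0 0 0 0;2.92 -8.51 0 0 0 0;3.56 -10.4 0 0 0 0;4.05 -11.8 0 0 0 0;4.34 -12.67 0.1 0 0 0;4.34 -12.67 0.1 0 0 0")

```text
time: 11.65
tool_pos: [588.9, -118.6, 59.5]
tcp_rot: [-90.0, -0.0, -71.3]
ft_force: [0.1, -0.3, -0.4]
finger_gap: 11.6
```

Emit:
move_arm(motion="-1 -0.5 1 0 0 -1;-3 -1.2 2.5 0 0 -4;-6 -2.4 2.5 0 0 -8;-9 -3.9 2.5 0 0 -12;-12 -5.2 2.5 0 0 -15;-14 -6.1 2.5 0 0 -16.4;-14.6 -6.4 2.5 0 0 -16.4;-14.6 -6.4 2.5 0 0 -16.4;-14.6 -6.4 2.5 0 0 -16.4")

```text
time: 12.4
tool_pos: [443.0, -180.3, 84.7]
tcp_rot: [-89.9, -0.0, -87.5]
ft_force: [-0.1, 0.7, -1.2]
finger_gap: 11.5
```

```bash
python3 - <<'E'
from h import *
import pickle
s=snap('wrist','w6.png');st=readout.sense();print(st['time'],st['tool_pos'],st['tcp_rot'],st['finger_gap'])
g=cv2.cvtColor(s['image'],cv2.COLOR_BGR2HSV)
for v in (2,60,120,180,210):
    m=cv2.inRange(g[v:v+1,280:360],(12,100,120),(28,255,255))[0];x=np.where(m)[0]+280
    if len(x):
        a=ray(s,float(x.min()),float(v),101);b=ray(s,x.max()+1.,float(v),101);print(v,x.min(),x.max(),((a+b)/2).round(1),np.linalg.norm(a-b).round(2))
b=s['image'];print('col318',[(v,g[v,318].tolist()) for v in range(290,345,5)])
w4=pickle.load(open('w4.pkl','rb'))[0];g4=cv2.cvtColor(w4['image'],cv2.COLOR_BGR2HSV);print('w4 318',[(v,g4[v,318].tolist()) for v in range(290,345,5)])
E
python3 flap.py flap1.png
```

```text
12.45 [ 443.39272912 -180.19467079   84.6870289 ] [-8.99307598e+01 -4.30501551e-03 -8.74863785e+01] 11.56341706688631
2 297 336 [437.5 -66.3 101. ] 14.14
60 299 335 [438.5 -85.1 101. ] 13.82
120 300 334 [ 439.4 -106.9  101. ] 13.88
180 301 333 [ 440.5 -131.6  101. ] 13.96
210 296 333 [ 440.  -145.3  101. ] 16.62
col318 [(290, [21, 142, 255]), (295, [21, 151, 255]), (300, [23, 143, 255]), (305, [23, 140, 255]), (310, [23, 141, 255]), (315, [23, 139, 255]), (320, [23, 140, 255]), (325, [24, 138, 255]), (330, [11, 167, 127]), (335, [10, 159, 120]), (340, [11, 155, 122])]
w4 318 [(290, [21, 151, 255]), (295, [21, 147, 255]), (300, [21, 143, 255]), (305, [23, 141, 255]), (310, [22, 144, 255]), (315, [23, 138, 255]), (320, [22, 139, 255]), (325, [23, 139, 255]), (330, [10, 159, 130]), (335, [11, 164, 126]), (340, [11, 157, 125])]
12.5 [ 443.5219908  -180.12296901   84.630013  ] [ 0.4355149   0.25427459 -0.69141554] 11.487163637522652
blue 852 red 121 [224.04132231 200.03305785]
```

View pics/flap1.png

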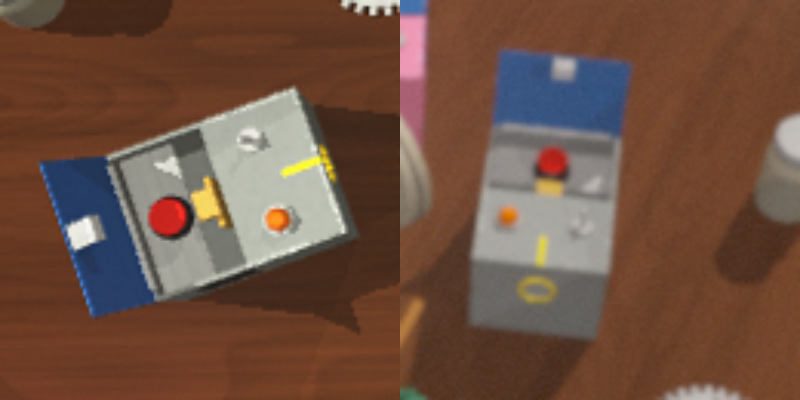

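Emit:
move_arm(motion="-0.15 0 -1.5 0 0 0;-0.15 0 -3 0 0 0;-0.15 0 -4.5 0 0 0;-0.15 0 -5.8 0 0 0;-0.15 0 -6.5 0 0 0;-0.15 0 -6.8 0 0 0;-0.15 0 -6.9 0 0 0;-0.15 0 -6.9 0 0 0")

```text
time: 13.22
tool_pos: [442.3, -180.5, 16.0]
tcp_rot: [-89.9, -0.0, -87.5]
ft_force: [2.0, 1.2, 1.1]
finger_gap: 11.9
```

The flap is open, and the red head is visible at top pixel (225,200.5). Force is starting on the rest, so I'll go slightly lower, release, and lift straight up.

Emit:
move_arm(motion="0 0 -0.1 0 0 0;0 0 -0.1 0 0 0;0 0 -0.1 0 0 0")

```text
time: 13.47
tool_pos: [442.2, -180.7, 15.4]
tcp_rot: [-89.9, -0.0, -87.5]
ft_force: [2.7, 3.8, 5.5]
finger_gap: 11.6
```

Emit:
move_arm(motion="0 0 0 0 0 0;0 0 0 0 0 0;0 0 0 0 0 0;0 0 0 0 0 0;0 0 0 0 0 0;0 0 0 0 0 0", fingers=5)

```text
time: 13.97
tool_pos: [440.6, -180.6, 14.1]
tcp_rot: [-90.0, 0.0, -87.5]
ft_force: [0.3, -0.8, 0.6]
finger_gap: 49.9
```

Emit:
move_arm(motion="0 0 2 0 0 0;0 0 5 0 0 0;0 -1 8 0 0 0;0 -2 8 0 0 0;0 -2 8 0 0 0;0 -2 8 0 0 0")

```text
time: 14.47
tool_pos: [440.8, -200.9, 94.2]
tcp_rot: [-90.0, -0.0, -87.6]
ft_force: [-0.2, -0.0, 0.0]
finger_gap: 50.1
```

```bash
python3 - <<'E'
from h import *
s=snap('wrist','w7.png');st=readout.sense();print(st['time'],st['tool_pos'],st['finger_gap'])
g=cv2.cvtColor(s['image'],cv2.COLOR_BGR2HSV)
for v in range(5,235,15):
    m=cv2.inRange(g[v:v+1,280:360],(12,100,120),(28,255,255))[0];x=np.where(m)[0]+280
    if 10<len(x)<40:
        a=ray(s,float(x.min()),float(v),32+4);b=ray(s,x.max()+1.,float(v),36);print(v,x.min(),x.max(),((a+b)/2).round(1),np.linalg.norm(a-b).round(2))
c=[v for v in range(150,260) if cv2.inRange(g[v:v+1,316:326],(12,100,120),(28,255,255)).sum()>255*6];print(max(c),ray(s,321,max(c)+1.,34))
E
python3 - <<'E'
from h import *
import pickle
t=snap('top');c=snap('scene')
pickle.dump((t,c),open('pl.pkl','wb'))
for q,z,(x0,y0,x1,y1) in((t,109,(190,160,290,240)),(c,109,(330,90,400,170))):
    h=cv2.cvtColor(q['image'],cv2.COLOR_BGR2HSV);m=cv2.inRange(h,(0,150,60),(4,255,255))|cv2.inRange(h,(174,150,60),(180,255,255));k=np.zeros_like(m);k[y0:y1,x0:x1]=m[y0:y1,x0:x1]
    n,l,st,cc=cv2.connectedComponentsWithStats(k);i=1+np.argmax(st[1:,4]);print(st[i],cc[i],ray(q,*cc[i],z),proj(q,(478.8,199.7,109)))
E
```

```text
14.5167 [ 440.11514683 -200.25089163   93.25465229] 49.854973358235405
5 311 333 [437.8 -71.1  36. ] 12.99
20 311 333 [438.2 -78.5  36. ] 13.17
35 311 333 [438.5 -86.2  36. ] 13.36
50 311 333 [438.9 -94.1  36. ] 13.55
65 280 333 [ 430.1 -102.7   36. ] 32.29
80 311 332 [ 439.4 -110.7   36. ] 13.35
95 281 332 [ 430.6 -119.7   36. ] 32.03
110 311 332 [ 440.3 -128.2   36. ] 13.76
125 282 331 [ 431.2 -137.8   36. ] 31.76
140 311 331 [ 440.8 -146.9   36. ] 13.55
155 283 331 [ 432.1 -157.1   36. ] 32.13
170 311 331 [ 441.8 -166.8   36. ] 13.99
185 311 331 [ 442.3 -177.2   36. ] 14.23
200 311 338 [ 445.2 -187.9   36. ] 19.29
215 298 330 [ 438.4 -199.4   36. ] 23.13
222 [ 443.29553236 -206.20139801   34.        ]
[218 194  13  13 125] [224.136 199.864] [479.97872087 197.60179729 109.        ] (np.float64(223.33010139621797), np.float64(200.33541582413778))
[355 128   9   9  67] [359.17910448 132.07462687] [479.83139526 196.37332607 109.        ] (np.float64(359.31769705518485), np.float64(131.22185241716855))
```

The dowel is back on the rest: near end at y≈-206, same line as before. The plunger head measures (479.9,197), against (478.8,199.7) from the geometry, so I'll aim for (479.4,198.3). Next I'll go up and over with the fingers shut and the jaws across the push direction.

Emit:
move_arm(motion="0 0 3 0 0 0;0 1 7 0 0 0;0.4 4 11 0 0 2;0.9 8 13 0 0 4;1.4 12 13 0 0 7;1.8 16 13 0 0 9;2.3 20 13 0 0 11;2.7 24 13 0 0 13;3.1 28 13 0 0 15;3.4 31.5 13 0 0 16.4", fingers=0, squeeze=60)

```text
time: 15.45
tool_pos: [473.9, 117.1, 223.1]
tcp_rot: [-90.1, 0.0, -71.0]
ft_force: [1.5, -0.5, 0.0]
finger_gap: 0.0
```

Emit:
move_arm(motion="0.2 3 0 0 0 0;0.4 6 0 0 0 0;0.5 8 0 0 0 0;0.5 8.4 -1 0 0 0;0.5 8.4 -3 0 0 0;0.5 8.4 -5 0 0 0;0.5 8.4 -6.5 0 0 0;0.5 8.4 -7 0 0 0;0.5 8.4 -7 0 0 0;0.5 8.4 -7 0 0 0")

```text
time: 16.28
tool_pos: [479.6, 197.9, 154.0]
tcp_rot: [-90.1, -0.0, -71.2]
ft_force: [0.5, -0.6, 0.4]
finger_gap: 0.3
```

Run:
```python
from h import *
w=snap('wrist');c=snap('scene');st=readout.sense();print(st['time'],st['tool_pos'],st['tcp_rot'],st['finger_gap'])
cv2.imwrite('pics/w8.png',np.hstack([cv2.resize(w['image'],(480,300)),cv2.resize(c['image'][80:210,310:440],(300,300))]))
```

```text
16.3833 [480.55984388 198.29660715 155.45155629] [-8.99034329e+01 -8.00953120e-03 -7.11549648e+01] -0.04056935721922404
```

View pics/w8.png

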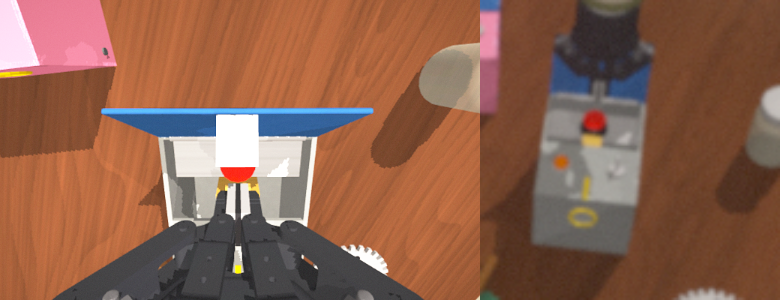

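The fingers sit laterally centred on the red head and are clear of the open flap. I'll descend and press.

Emit:
move_arm(motion="0 0 -1.5 0 0 0;0 0 -3 0 0 0;0 0 -3.8 0 0 0;0 0 -4.2 0 0 0;0 0 -4.5 0 0 0;0 0 -4.8 0 0 0;0 0 -5.1 0 0 0;0 0 -5.1 0 0 0;0 0 -5.1 0 0 0")

```text
time: 17.13
tool_pos: [480.3, 198.4, 104.0]
tcp_rot: [-89.9, -0.0, -71.1]
ft_force: [-1.3, -0.6, 3.4]
finger_gap: 0.3
```

Emit:
move_arm(motion="0 0 -0.3 0 0 0;0 0 -0.5 0 0 0;0 0 -0.6 0 0 0;0 0 -0.7 0 0 0;0 0 -0.7 0 0 0;0 0 -0.7 0 0 0")

```text
time: 17.63
tool_pos: [480.7, 198.6, 98.8]
tcp_rot: [-89.9, -0.0, -71.1]
ft_force: [-8.7, -3.4, 22.8]
finger_gap: 0.1
```

At the stop: z=98.8 (expected 99), with the force up to 23 N. I'll hold, then release.

Emit:
move_arm(motion="0 0 0 0 0 0;0 0 0 0 0 0;0 0 0 0 0 0;0 0 0 0 0 0")

```text
time: 17.97
tool_pos: [480.7, 198.6, 98.8]
tcp_rot: [-89.9, -0.0, -71.1]
ft_force: [-9.1, -4.1, 21.8]
finger_gap: 0.2
```

Emit:
move_arm(motion="0 0 1 0 0 0;0 0 2 0 0 0;0 0 5 0 0 0;0 0 8 0 0 0;0 0 11 0 0 0;0 0 12.5 0 0 0;-0.2 -3 12.5 0 0 0;-0.5 -7 12.5 0 0 0;-0.9 -11 12.5 0 0 0;-1.3 -15 12.5 0 0 0")

```text
time: 18.8
tool_pos: [466.3, 47.2, 221.2]
tcp_rot: [-90.0, 0.0, -71.1]
ft_force: [0.7, 0.0, 0.1]
finger_gap: -0.2
```

Emit:
move_arm(motion="-0.4 -4 0 0 0 0;-0.4 -8 0 0 0 0;-0.4 -12 0 0 0 0;-0.4 -16 0 0 0 0;-0.4 -20 0 0 0 0;-0.4 -24 0 0 0 0;-0.4 -28 0 0 0 0;-0.4 -30 0 0 0 0;-0.4 -30 0 0 0 0;-0.4 -30 0 0 0 0")

```text
time: 19.63
tool_pos: [462.4, -252.4, 220.7]
tcp_rot: [-90.0, 0.1, -71.3]
ft_force: [-0.3, -0.2, -0.4]
finger_gap: 0.2
```

Run:
```python
from h import *
t=snap('top');c=snap('scene');st=readout.sense();print(st['time'],st['tool_pos'],st['ft_force'])
cv2.imwrite('pics/end.png',np.vstack([cv2.resize(t['image'][70:250,100:460],(640,320)),cv2.resize(c['image'][80:300,200:600],(480,264)).copy() if 0 else cv2.resize(c['image'][80:250,240:580],(640,270))]))
for q,o in((t,(190,160,290,240)),):
    h=cv2.cvtColor(q['image'],cv2.COLOR_BGR2HSV);m=(cv2.inRange(h,(0,150,60),(4,255,255))|cv2.inRange(h,(174,150,60),(180,255,255)))[160:240,190:290];y,x=np.where(m);print(len(x),x.mean()+190,y.mean()+160)
```

```text
19.7333 [ 462.77486014 -250.81783995  220.94249596] [ 0.43711057 -0.76206719  0.40236018]
125 224.136 199.864
```

View pics/end.png

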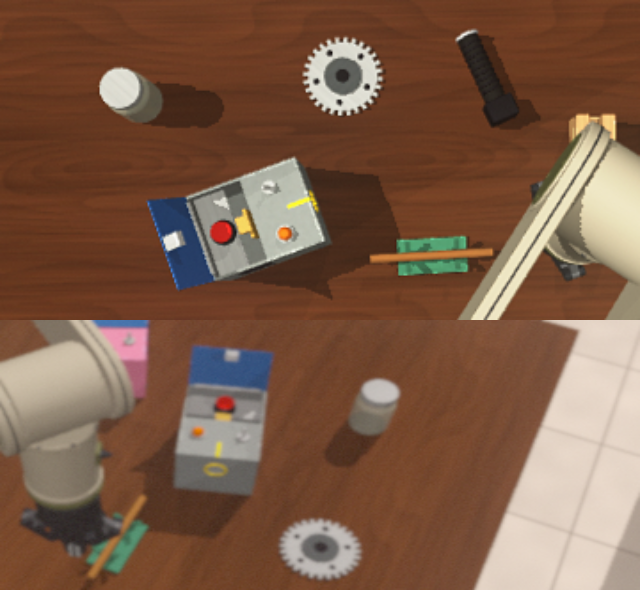

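The flap is open and the red head is back at exactly its earlier pixel. The dowel lies on the rest and the bystanders are unmoved, so I'm handing in.

```bash
python3 -c "
from bench import r
print(r.hand_in())"
```

```text
the job is handed in; nothing more can be done
None
```

The job is done in the order asked and handed in at about 20 s of robot time, against the 72 s limit.

- **Dowel to rest:** I lifted the dowel out of the block, laid it on the green rest and let go. I then took it again about 70 mm from its centre.
- **Latch and flap:** I pushed the dowel through the yellow-ringed hole at about 7 N, and the flap sprang up. The dowel then went back on the rest. A wrist-camera check after that second release put its near end within about 1 mm of the first placing.
- **Plunger:** I pressed it to its stop, with the tool tip at z = 98.8 mm (expected 99) and about 23 N vertically. I held it for about 0.6 s and let it rise.

In the last images the flap was open and the red head was at exactly the same pixel as before the press. The dowel was on the rest, and the gripper was clear of everything. The jar, sprocket and throttle grip looked undisturbed by eye; I did not measure their positions. No check failed. The only small disagreement was the plunger's position, where the camera and the charger's geometry differed by about 2 to 3 mm, so I pressed between the two.

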